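# Line up a quarter-turn fastener and hold the filter cover shut

## Robot

A 6-joint arm with a two-finger parallel gripper is mounted at the origin on a cart in front of the work surface, level with it; the furniture and walls round the work are solid. World frame = base frame: x ahead of the robot, y to its left, z up, the work surface at z = 0. Lengths are in m, angles in rad, forces in N, time in s.
With the tool pointing down it reaches from about 0.275 to 0.825 m from the base axis. Payload 5.2 kg.
Tool frame: the origin (TCP) lies midway between the tips of the shut fingers; the grasp point (between the pads) lies 19 mm behind it (ctrl.grip_point_offset is the distance from the TCP to the grasp point, in m); z points along the fingers, y is the line along which they close (so a half turn about z gives the same grasp; the last joint's range is limited). The gripper opens to 93 mm and grips with 3 to 60 N. Pads are 15 mm wide; open, the fingers measure 128 mm over their backs; the gripper's body (75 mm by 188 mm) begins 65 mm behind the grasp point.
Start: joints at [-1.32, 0.259, 1.535, -0, 1.348, -0.203], TCP at [0.241, -0.494, 0.191] pointing down, gripper open.
Joint ranges: [-3.14, 3.14], [-0.91, 2.08], [0.19, 2.58], [-1.22, 4.36], [0.22, 2.71], [-3.12, 3.12]. Speed limits (rad/s): [2.57, 2.57, 3.14, 3.14, 3.14, 3.14].

## Interface

Orientations are given as a unit quaternion [w, x, y, z].
In Python, from plant import telemetry, read_camera, order, ctrl gives the robot as it stands. The module is installed in compiled form; this text tells all that it offers.
- The arm moves only by the shell command python3 -m jog 'ROWS'. ROWS is JSON, a list of rows, each a list of 3 entries, a list of its own where there are three numbers: the shift along the world's x, y, z in units of 40 mm (1.0 is 40 mm), then the turn, a rotation vector about the world's x, y, z in units of 10 degrees (1.0 is 10 degrees), then the finger opening in mm, from 0 to 93. In form: [[[x, y, z], [ax, ay, az], gripper], ...]. A call has 1 to 8 rows; each row is the pose to reach, as a shift and turn from the pose commanded when the call began; what a row does not reach only later rows make up. A row lasts 1/8 s, in which the tool goes at most 62.5 mm and 10.7 degrees, less where a joint would pass 70% of its speed; a pose out of reach is approached as far as the arm can. A call with a gripper value outside its range is refused whole. The fingers move at their own pace and stop on an object; the grip force is fixed at half the most. Time passes only in rows, so rows that repeat a pose let the fingers close. It gives the time, the measured TCP pose, the force, the opening and the grip force at its end, in the units of the state.
- telemetry.read_state(): the state, without advancing time (a new reading comes with each control period).
- read_camera(name): name is "side" or "top" or "wrist"; returns a dict with "pixels" (420x560x3 uint8, blue, green, red), "camera_matrix" (3x3 intrinsics, pixels), "eye" and "orientation" of the camera in the world. Camera axes: x right, y up, looking along -z (the intrinsics and any distortion apply to the point x, -y, -z); pixel columns grow to the right and rows downward; lengths in m; the calibration is good to about 2 mm. A picture is of the moment at which its call begins. There is no depth.
- order.job_done(): hands the job in; it is judged then, once.
The state is a dict: "t": time; "joint_positions": joint angles; "dq": joint speeds; "joint_torque": joint torques, N m; "ee_pos": TCP position; "eef_rot": TCP orientation; "force": force on the tool from outside, world axes, zero at the start; "ft_torque": the same for the moment, N m; "grip_width": finger opening in m; "grasp_force": force on a finger pad.
Only numpy, scipy, OpenCV 4.12 (cv2) and the standard library are available. Lean on these libraries where they do the work, as an engineer would, in place of code of your own. Each camera call takes 0.05 s, during which the arm holds its last target. There are 200 camera calls.

## Task

The spring-loaded filter cover on top of the bench air pump stands a little open because the key of its quarter-turn fastener lies across the slot beneath it. Turn the fastener's wing (either way) until it is in line with the two raised marks on the cover, then press the cover down flush against its frame and finish while still holding it pressed there, firmly but without heavy force. Leave the timer, the slide box and the marker pen where they are.

Things in the scene. Friction and masses are not known exactly. Their poses are not given: they have to be found in the camera images.
- pump: Bench air pump fixed to the worktop: white box 220 mm (its x, depth) x 200 mm (y) x 70 mm high with louvred flanks; origin at the centre of its underside, z up, front with two hose barbs towards -x. Its place and yaw vary. The cover lies in its top.
- frame: Fixed aluminium frame round the opening, 164 x 160 mm, top at z = 74 mm; origin and axes as the pump. A bridge below the fastener has a slot 9 mm wide along the pump's x; the fastener's key (24 x 5 x 9 mm, under it, along its wing) enters when within about 0.15 rad of line; otherwise it lands on the bridge and stops the cover at about 0.065 rad.
- panel: The aluminium cover panel, 156 x 156 x 4 mm; origin on its hinge line at the rear (pump x = +76 mm, z = 74 mm); it extends 156 mm along its own -x. Its upper face is 4 mm above its origin along its z; a 2 mm raised washer (42 mm diameter) and two 2 mm raised marks surround the fastener.
- cover (a joint): Hinge angle of the cover panel, rad: 0 flush on the frame, 0.14 as its spring holds it up (the fastener then stands about 15 mm higher and is tilted 0.14 rad to the rear). At the fastener about 3 N starts it down and about 8.5 N brings it flush, 12 to 20 N seats it firmly on the frame; let go, it springs up again.
- fastener (a joint): Turn of the fastener, rad, positive counterclockwise seen from above. 0 and 3.14 are both in line with the marks (wing and key are symmetric); it starts between 0.7 and 2.44, and end stops are at -0.35 and 3.49. It stays where it is left (friction 0.06 N m); there is no stop or click in line.
- wing (a point): Grip point: middle of the fastener's dark steel wing, a flat bar 38 mm long (point x) x 10 mm thick (point y, pinch here) x 18 mm high (point z, along the turning axis, 9 mm above and below the point). The point turns and tilts with the fastener. It lies 12 mm above the panel's upper face.
- marks (a point): Point on the fastener's axis on the panel's upper face, 106 mm in front of the hinge; its x is the line of the two raised black marks (20 x 5 x 2 mm, centred 35 mm before and behind the axis), its z is square to the panel. It moves with the panel.
- timer: Bystander: small white kitchen-type timer, 62 x 62 x 16 mm, origin at the centre of its underside, lying left of the pump.
- slide_box: Bystander: box of microscope slides, 60 x 86 x 30 mm, origin at the centre of its underside, right of the pump.
- marker_black: Bystander: marker pen, 135 mm long (its y), 16 mm high, origin under its centre, lying left of the pump.

How it is judged:
By the outcome, as a careful person would: the job done as asked, in the order asked, and still so for the second after the job is handed in, while the arm keeps its last pose, push and grip.
It also fails if it takes over 38 s, if anything falls off the work surface, if the arm or the gripper's body presses on something with over 40 N, if the wrist force passes 120 N, or if a joint passes its speed limit or range.

## Working session

There is one attempt and no reset: what is moved stays moved. The work goes in short steps, Python scripts to look and compute and a shell command to move; the robot and the scene stay as the last step left them, time stands still between calls to the robot, and variables do not carry over. Pictures are saved under pics/ and viewed, at most 11 in all, crops included, and the job is handed in when it is done.

```bash
mkdir -p pics
python3 - <<'E'
from plant import telemetry, read_camera
import cv2,numpy as np
s=telemetry.read_state();print(s['t'],s['ee_pos'],s['eef_rot'],s['grip_width'])
for n in("top","side"):
    c=read_camera(n);cv2.imwrite(f"pics/{n}0.png",c["pixels"]);print(n,[(k,np.round(v,4).tolist()) for k,v in c.items() if k!="pixels"])
E
```

```text
0.0 [ 0.24097075 -0.49375574  0.19044249] [-8.91242383e-04  9.74370908e-01  2.24945637e-01 -2.23814205e-05] 0.09339418063168596
top [('camera_matrix', [[476.5327, 0.0, 283.9452], [0.0, 476.5327, 211.4998], [0.0, 0.0, 1.0]]), ('eye', [0.5158, 0.081, 1.1202]), ('orientation', [0.7116, 0.0047, -0.024, -0.7022])]
side [('camera_matrix', [[471.4696, 0.0, 280.4243], [0.0, 471.4696, 204.5825], [0.0, 0.0, 1.0]]), ('eye', [0.4667, -0.7, 0.6244]), ('orientation', [0.8886, 0.4548, -0.0312, -0.0504])]
```

View pics/top0.png

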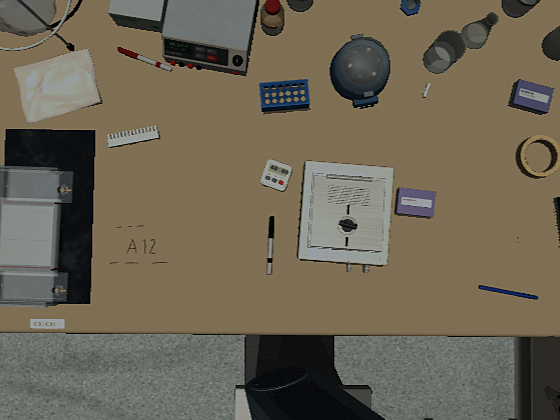

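View pics/side0.png

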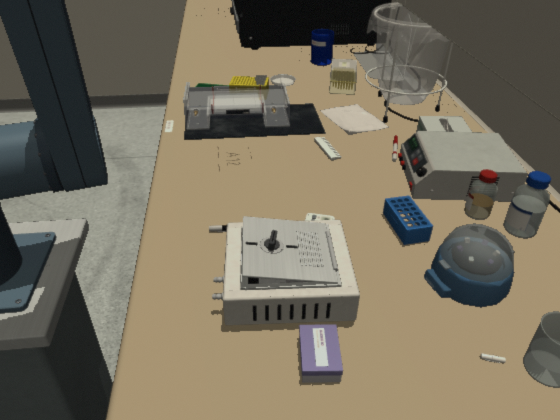

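The top view shows the pump around (346,213), with the fastener at (347,226) and marks above and below it. The slide box is to the right, the timer and pen to the left. I'll crop in and measure.

```bash
cat > h.py <<'E'
import numpy as np,cv2
from scipy.spatial.transform import Rotation as R
def rot(q): return R.from_quat([q[1],q[2],q[3],q[0]])
def ray(c,u,v):
    K=c["camera_matrix"];d=np.array([(u-K[0,2])/K[0,0],-(v-K[1,2])/K[1,1],-1.])
    return np.array(c["eye"]),rot(c["orientation"]).apply(d)
def plane(c,u,v,z):
    e,d=ray(c,u,v);return e+d*(z-e[2])/d[2]
def tri(c1,p1,c2,p2):
    e1,d1=ray(c1,*p1);e2,d2=ray(c2,*p2)
    s=np.linalg.lstsq(np.c_[d1,-d2],e2-e1,rcond=None)[0]
    a,b=e1+s[0]*d1,e2+s[1]*d2;return (a+b)/2,np.linalg.norm(a-b)
E
python3 - <<'E'
from h import *
from plant import read_camera
t=read_camera("top");s=read_camera("side")
a=cv2.resize(t["pixels"][155:280,290:415],(400,400),interpolation=cv2.INTER_CUBIC)
b=cv2.resize(s["pixels"][205:305,215:365][:, :],(600,400),interpolation=cv2.INTER_CUBIC)[:,:400]
cv2.imwrite("pics/z.png",np.hstack([a,b]))
for n,c,(x0,y0,x1,y1) in(("top",t,(315,185,380,255)),("side",s,(240,220,315,265))):
    g=cv2.cvtColor(c["pixels"],cv2.COLOR_BGR2GRAY)[y0:y1,x0:x1]
    k,l,st,ce=cv2.connectedComponentsWithStats((g<75).astype(np.uint8))
    for i in range(1,k):
        if st[i,4]>5:
            ys,xs=np.where(l==i);w,v=np.linalg.eigh(np.cov(xs,ys));print(n,st[i],ce[i]+[x0,y0],v[:,1],w)
g=cv2.cvtColor(t["pixels"],cv2.COLOR_BGR2HSV)
m=((g[...,1]<50)&(g[...,2]>110)).astype(np.uint8);m[:150]=0;m[290:]=0;m[:,:293]=0
cs=max(cv2.findContours(m,0,2)[0],key=cv2.contourArea);r=cv2.minAreaRect(cs);print(r)
bp=cv2.boxPoints(r);P=[plane(t,*q,.07) for q in bp];print(np.round(P,4),np.mean(P,0))
E
```

```text
top [32 20  3  9 20] [347.65 208.65] [-0.07000294  0.99754678] [0.41509712 7.53753446]
top [ 24  34  18  13 154] [347.28571429 224.86363636] [-0.96233796 -0.27185594] [ 8.96309245 18.406613  ]
top [30 52  3  9 17] [346.35294118 240.94117647] [-0.07327311  0.99731191] [0.32794052 7.72353007]
top [ 8 62  9  1  9] [327. 247.] [1. 0.] [0.  7.5]
top [17 63 40  3 56] [348.85714286 249.08928571] [-0.99879545 -0.0490679 ] [  0.20410455 131.05790843]
side [ 24  11  15  20 162] [271.75925926 242.13580247] [-0.20757077  0.97822   ] [ 9.61926766 23.58957369]
side [ 6 22 11  3 20] [251.4  243.35] [-0.99723799 -0.07427247] [0.29299411 9.67279537]
side [46 26 11  2 21] [291.23809524 246.47619048] [-0.9999036  -0.01388487] [0.26008633 9.69229462]
((346.1097717285156, 212.58177185058594), (89.57820129394531, 98.45938873291016), 4.214178562164307)
[[ 0.4558  0.0207  0.07  ]
 [ 0.6732  0.0072  0.07  ]
 [ 0.6618 -0.1924  0.07  ]
 [ 0.4435 -0.1771  0.07  ]] [ 0.55858529 -0.08541235  0.07      ]
```

View pics/z.png

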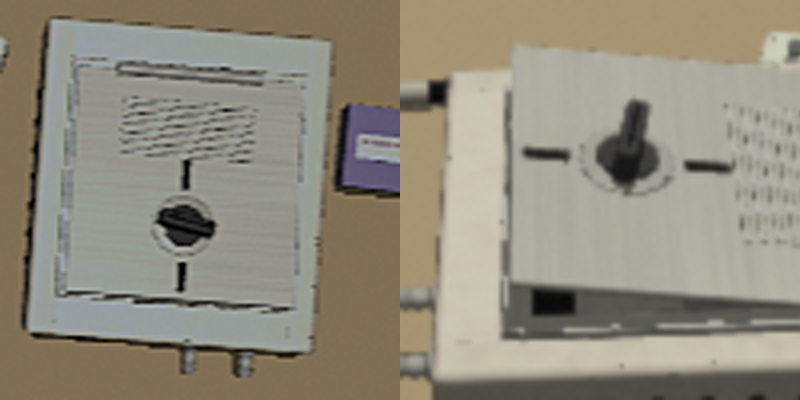

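The crop shows the wing lying nearly across the marks, tilted to about 1.35 rad. Next: triangulate the axis and the wing direction.

Run:
```python
from h import *
from plant import read_camera,telemetry
t=read_camera("top");s=read_camera("side")
a,ea=tri(t,(347.65,208.65),s,(291.24,246.48));b,eb=tri(t,(346.35,240.94),s,(251.4,243.35))
print("rear",a,ea,"front",b,eb,"mid",(a+b)/2,"yaw",np.arctan2(*(a-b)[1::-1]),"tilt",np.arctan2(b[2]-a[2],np.hypot(*(a-b)[:2])))
# wing ends from zoom (crop 3.2x top; 4x side)
def tz(x,y):return 290+(x+.5)/3.2-.5,155+(y+.5)/3.2-.5
p,q=[plane(t,*tz(*e),.11) for e in((157,217),(215,233))]
print("wing",p,q,(p+q)/2,"ang",np.arctan2(*(p-q)[1::-1]))
g=cv2.cvtColor(t["pixels"],cv2.COLOR_BGR2GRAY)[212:238,333:362];print(g)
e=rot(telemetry.read_state()["eef_rot"]).as_matrix();print(e)
```

```text
rear [ 0.56493215 -0.08558273  0.08737621] 0.002221693001016109 front [ 0.49555814 -0.08175237  0.09749695] 0.0008368675740198781 mid [ 0.53024514 -0.08366755  0.09243658] yaw -0.055157285148270584 tilt 0.14464733273981578
wing [ 0.5352446  -0.06319621  0.11      ] [ 0.52511581 -0.1019952   0.11      ] [ 0.5301802 -0.0825957  0.11     ] ang 1.3154372950239037
[[150 151 152 152 151 151 152 152 151 152 152 152 159 120  35   0 117 159
  150 150 149 149 148 149 149 150 150 149 149]
 [144 144 146 145 146 148 148 149 148 149 149 149 156 118  35   0 114 159
  153 152 152 152 152 151 152 151 150 151 151]
 [154 153 152 152 150 150 150 148 146 146 146 147 151 126 100 103 136 151
  147 147 148 147 148 149 150 149 150 150 152]
 [149 151 150 151 152 153 153 153 153 154 157 158 159 163 165 164 160 156
  151 148 148 146 146 146 146 146 149 148 147]
 [153 154 152 153 152 151 152 152 155 156 139 126 120 109 110 112 128 137
  147 155 152 153 153 152 153 153 153 152 151]
 [149 149 148 149 149 149 152 152 137 104 113 132 132 131 129 130 127 120
  112 137 154 152 149 148 147 147 145 145 146]
 [154 153 15
[... 1862 characters left out ...]
50 149 147 144
  128 120 143 153 149 149 148 148 147 145 144]
 [152 151 151 151 152 152 154 153 155 156 148 128  99 114 130 120  95 107
  145 156 154 151 151 152 151 150 150 151 149]
 [155 154 154 154 154 151 151 152 150 152 153 153 157 148 151 158 157 155
  153 153 151 151 151 151 153 151 151 150 152]
 [149 149 150 149 151 151 151 150 149 151 152 154 161 168 167 158 154 152
  151 150 149 149 148 150 150 148 149 149 150]
 [155 153 153 154 152 151 151 150 150 150 150 156  93   0   0 110 151 147
  145 146 146 146 146 146 146 145 145 147 147]]
[[ 8.98772991e-01  4.38414279e-01 -1.76049967e-04]
 [ 4.38414301e-01 -8.98772793e-01  6.06071022e-04]
 [ 1.07481269e-04 -6.21903089e-04 -9.99999801e-01]]
```

```bash
cat >> h.py <<'E'
A=np.array([.5302,-.0837,.0925]);YAW=-.06
def pose(phi,h,tilt=.14,A=A):
    "tool pinching wing at fastener angle phi, TCP h above panel face"
    P=R.from_euler('z',YAW)*R.from_euler('y',tilt)
    n=P.apply([0,0,1]);y=P.apply([np.sin(phi),-np.cos(phi),0]);z=-n
    return A+h*n,R.from_matrix(np.c_[np.cross(y,z),y,z])
def delta(p,r):
    from plant import telemetry
    s=telemetry.read_state()
    print("shift",np.round((p-s['ee_pos'])/.04,3),"turn",np.round(np.degrees((r*rot(s['eef_rot']).inv()).as_rotvec())/10,3))
E
python3 -c "
from h import *
delta(*pose(1.36,.075))"
```

```text
shift [ 7.489 10.245 -0.605] turn [0.381 0.73  4.84 ]
```

```bash
python3 -m jog '[[[1,1.4,0],[0,0,0.6],50],[[2,2.7,0],[0,0.1,1.2],50],[[3,4.1,0],[0.1,0.2,1.9],50],[[4,5.5,0],[0.2,0.3,2.6],50],[[5,6.8,0],[0.2,0.4,3.2],50],[[6,8.2,-0.2],[0.3,0.6,3.9],50],[[7,9.6,-0.4],[0.36,0.7,4.5],50],[[7.49,10.25,-0.6],[0.38,0.73,4.84],50]]'
python3 -m jog '[[[0,0,0],[0,0,0],50],[[0,0,0],[0,0,0],50]]'
python3 - <<'E'
from h import *
from plant import read_camera
delta(*pose(1.36,.075));delta(*pose(1.36,.007))
cv2.imwrite("pics/w1.png",read_camera("wrist")["pixels"])
E
```

```text
t: 1.3
ee_pos: [0.5367, -0.09, 0.1688]
eef_rot: [-0.045, 0.793, 0.605, -0.053]
force: [-0.1, -0.0, 0.4]
grip_width: 0.0502
grasp_force: 0.0
t: 1.55
ee_pos: [0.5349, -0.092, 0.1686]
eef_rot: [-0.045, 0.794, 0.604, -0.053]
force: [-0.3, -1.0, -0.1]
grip_width: 0.0501
grasp_force: 0.0
shift [ 0.143  0.191 -0.047] turn [ 0.005 -0.001 -0.003]
shift [-0.094  0.205 -1.73 ] turn [ 0.005 -0.001 -0.003]
```

View pics/w1.png

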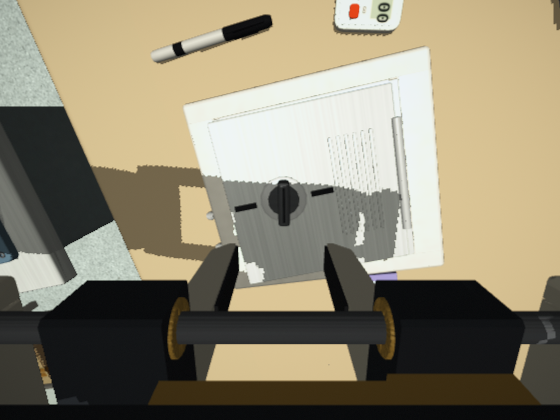

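The wing at (284,202) stands upright in the wrist view and centred between the fingers (235..325), so it is well aligned. Descending.

```bash
python3 -m jog '[[[0.1,0.2,-0.5],[0,0,0],50],[[0,0.2,-0.9],[0,0,0],50],[[-0.05,0.2,-1.3],[0,0,0],50],[[-0.08,0.2,-1.6],[0,0,0],50],[[-0.09,0.2,-1.7],[0,0,0],50],[[-0.09,0.2,-1.7],[0,0,0],50]]'
python3 - <<'E'
from h import *
from plant import read_camera
delta(*pose(1.36,.006))
w=read_camera("wrist")["pixels"];s=read_camera("side")["pixels"]
cv2.imwrite("pics/w2.png",np.hstack([w[130:370,160:400],cv2.resize(s[190:310,210:370],None,fx=2,fy=2,interpolation=cv2.INTER_CUBIC)]))
E
```

```text
t: 2.35
ee_pos: [0.5316, -0.084, 0.1008]
eef_rot: [-0.045, 0.794, 0.604, -0.053]
force: [0.5, 0.4, 0.5]
grip_width: 0.0497
grasp_force: 0.0
shift [-0.015  0.007 -0.06 ] turn [0.003 0.003 0.002]
```

View pics/w2.png

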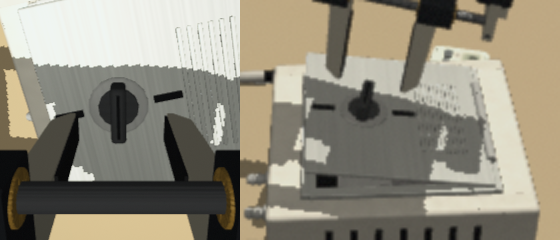

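The fingertips straddle the wing, but in the side view they sit a bit above or behind it. I'll check by projecting the TCP.

Run:
```python
from h import *
from plant import read_camera,telemetry
s=telemetry.read_state();r=rot(s['eef_rot'])
for n in("side","top","wrist"):
    c=read_camera(n);K=c["camera_matrix"]
    def pr(P):
        d=rot(c["orientation"]).inv().apply(np.array(P)-c["eye"]);return np.round([K[0,2]-K[0,0]*d[0]/d[2],K[1,2]+K[1,1]*d[1]/d[2]],1)
    print(n,"tcp",pr(s['ee_pos']),"tips",[pr(s['ee_pos']+r.apply([0,k*.025,0])) for k in(-1,1)],"A",pr(A),"wing top",pr(pose(0,.021)[0]),s['ee_pos'])
    if n=="side": cv2.imwrite("pics/s3.png",cv2.resize(c["pixels"][200:280,220:350],None,fx=6,fy=6,interpolation=cv2.INTER_CUBIC))
```

```text
side tcp [273. 241.] tips [array([258.7, 238. ]), array([287.2, 244.1])] A [271.9 244.9] wing top [273.6 235.5] [ 0.532076   -0.08397885  0.10131423]
top tcp [347.8 224.1] tips [array([344.8, 235.2]), array([350.7, 213.1])] A [347.  225.1] wing top [348.6 223.6] [ 0.532076   -0.08397885  0.10131423]
wrist tcp [281.4 239. ] tips [array([244.2, 239. ]), array([318.6, 239. ])] A [280.5 234.1] wing top [280.5 246.1] [ 0.532076   -0.08397885  0.10131423]
```

View pics/s3.png

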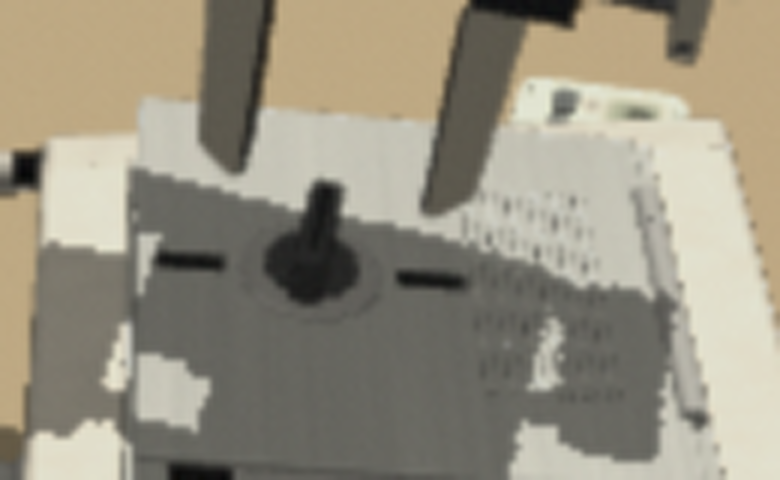

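The tips sit about 9 px higher than the TCP says, which fits fingers that swing back when open and come down as they close. I'll lower slightly and close.

```bash
python3 -m jog '[[[-0.01,0,-0.06],[0,0,0],30],[[-0.01,0,-0.06],[0,0,0],16],[[-0.01,0,-0.06],[0,0,0],8],[[-0.01,0,-0.06],[0,0,0],0],[[-0.01,0,-0.06],[0,0,0],0],[[-0.01,0,-0.06],[0,0,0],0]]'
python3 - <<'E'
from h import *
from plant import read_camera
s=read_camera("side")["pixels"]
cv2.imwrite("pics/s4.png",cv2.resize(s[200:280,220:350],None,fx=4,fy=4,interpolation=cv2.INTER_CUBIC))
r0=pose(1.36,0)[1]
for k in range(1,9): print(np.round(np.degrees((pose(1.36*(1-k/8),0)[1]*r0.inv()).as_rotvec())/10,3))
E
```

```text
t: 3.35
ee_pos: [0.5312, -0.0838, 0.0985]
eef_rot: [-0.045, 0.794, 0.604, -0.053]
force: [-0.4, 0.2, 0.3]
grip_width: 0.0007
grasp_force: 0.0
[-0.136  0.008 -0.964]
[-0.271  0.016 -1.929]
[-0.407  0.024 -2.893]
[-0.543  0.033 -3.858]
[-0.678  0.041 -4.822]
[-0.814  0.049 -5.787]
[-0.95   0.057 -6.751]
[-1.085  0.065 -7.716]
```

View pics/s4.png

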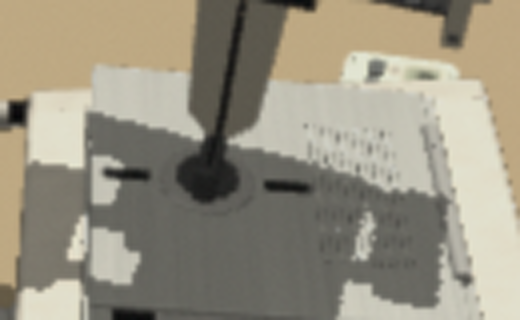

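The fingers shut on nothing: the tips hang just above the wing top, and they are really about 14 mm short of where the TCP says. I'll reopen, go down about 12 mm along the axis while watching the force, and close again.

```bash
python3 -m jog '[[[0,0,0],[0,0,0],45],[[0,0,0],[0,0,0],45],[[0,0,0],[0,0,0],45],[[-0.02,0,-0.15],[0,0,0],45],[[-0.04,0,-0.3],[0,0,0],45],[[-0.04,0,-0.3],[0,0,0],45]]'
python3 - <<'E'
from h import *
from plant import read_camera
s=read_camera("side")["pixels"];w=read_camera("wrist")["pixels"]
cv2.imwrite("pics/s5.png",np.hstack([cv2.resize(s[200:280,220:320],None,fx=4,fy=4,interpolation=cv2.INTER_CUBIC),w[60:380,140:440]]))
E
```

```text
t: 4.15
ee_pos: [0.5289, -0.0836, 0.0856]
eef_rot: [-0.046, 0.794, 0.604, -0.053]
force: [-0.0, -0.3, 0.3]
grip_width: 0.0448
grasp_force: 0.0
```

View pics/s5.png

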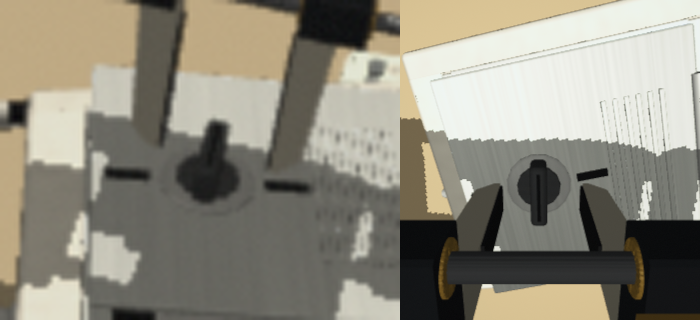

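The tips are now beside the wing, at roughly half its height, and nothing is touching. I'll go a little lower and close.

```bash
python3 -m jog '[[[-0.01,0,-0.07],[0,0,0],30],[[-0.01,0,-0.07],[0,0,0],16],[[-0.01,0,-0.07],[0,0,0],8],[[-0.01,0,-0.07],[0,0,0],5],[[-0.01,0,-0.07],[0,0,0],5],[[-0.01,0,-0.07],[0,0,0],5]]'; python3 -c "
from plant import telemetry
s=telemetry.read_state();print(s['force'],s['ft_torque'])"
```

```text
t: 5.0
ee_pos: [0.5274, -0.0833, 0.0836]
eef_rot: [-0.047, 0.794, 0.604, -0.054]
force: [-5.2, 0.4, 1.8]
grip_width: 0.0088
grasp_force: 30.0
[-5.16999355  0.39189839  1.79389723] [0.13649242 0.87656607 0.06180628]
```

Gripped at 30 N. Turning clockwise about the tilted axis, with the small offset relieved.

```bash
python3 -m jog '[[[-0.02,0,0],[-0.07,0,-0.48],5],[[-0.02,0,0],[-0.17,0.01,-1.2],5],[[-0.02,0,0],[-0.27,0.02,-1.93],5],[[-0.02,0,0],[-0.41,0.02,-2.9],5],[[-0.02,0,0],[-0.54,0.03,-3.86],5],[[-0.02,0,0],[-0.68,0.04,-4.82],5],[[-0.02,0,0],[-0.81,0.05,-5.79],5],[[-0.02,0,0],[-0.95,0.06,-6.75],5]]'; python3 -m jog '[[[0,0,0],[-0.13,0.01,-0.96],5],[[0,0,0],[-0.13,0.01,-0.96],5],[[0,0,0],[-0.13,0.01,-0.96],5]]'
python3 - <<'E'
from h import *
from plant import telemetry
s=telemetry.read_state();print(s['force'],s['ft_torque']);m=rot(s['eef_rot']).as_matrix();print(m)
p=R.from_euler('z',YAW)*R.from_euler('y',.14);y=p.inv().apply(m[:,1]);print("phi",np.arctan2(y[0],-y[1]))
E
```

```text
t: 6.0
ee_pos: [0.5276, -0.0835, 0.0838]
eef_rot: [-0.008, 0.996, 0.052, -0.071]
force: [-2.7, 1.4, 3.0]
grip_width: 0.009
grasp_force: 30.0
t: 6.38
ee_pos: [0.5276, -0.0836, 0.0837]
eef_rot: [-0.003, 0.997, -0.028, -0.071]
force: [-5.5, 1.6, 4.5]
grip_width: 0.0092
grasp_force: 30.0
[-5.47764014  1.64470863  4.47399003] [ 0.23219333  0.87223946 -0.0370438 ]
[[ 0.98832428 -0.05581376 -0.14177429]
 [-0.05504859 -0.99844021  0.00931653]
 [-0.14207315 -0.00140328 -0.98985517]]
phi 0.0043123130504773306
```

The tool says the wing is in line (phi ≈ 0.004). Releasing, raising and checking by wrist camera.

```bash
python3 -m jog '[[[0,0,0],[0,0,0],45],[[0,0,0],[0,0,0],45],[[0,0,0],[0,0,0],45],[[0.07,0,0.5],[0,0,0],45],[[0.14,0,1],[0,0,0],45],[[0.2,0,1.4],[0,0,0],45],[[0.2,0,1.4],[0,0,0],45]]'
python3 - <<'E'
from h import *
from plant import read_camera
w=read_camera("wrist")["pixels"];cv2.imwrite("pics/w6.png",w)
E
```

```text
t: 7.25
ee_pos: [0.5376, -0.0842, 0.1408]
eef_rot: [-0.002, 0.997, -0.029, -0.069]
force: [0.5, 0.3, -0.7]
grip_width: 0.0448
grasp_force: 0.0
```

View pics/w6.png

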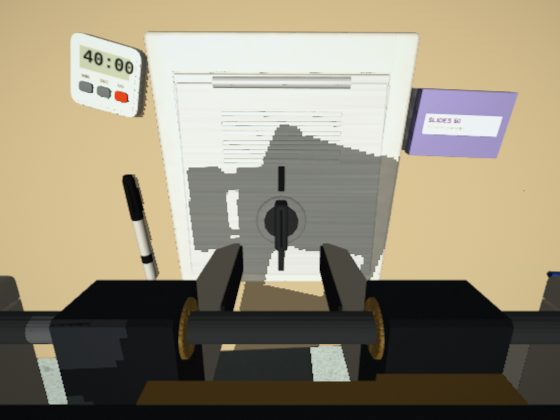

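The wing lies along both marks (column 281), and timer, pen and slide box are undisturbed. Next I shut the fingers, bring the tool upright and press on top of the wing.

```bash
python3 -m jog '[[[0,0,0],[0,0,0],20],[[-0.05,0,0],[-0.02,-0.4,0],0],[[-0.1,0.01,0],[-0.05,-0.8,0],0],[[-0.12,0.01,-0.3],[-0.05,-0.8,0],0],[[-0.12,0.01,-0.6],[-0.05,-0.8,0],0],[[-0.12,0.01,-0.9],[-0.05,-0.8,0],0],[[-0.12,0.01,-1],[-0.05,-0.8,0],0],[[-0.12,0.01,-1],[-0.05,-0.8,0],0]]'; python3 -m jog '[[[-0.02,0,-0.1],[0,0,0],0],[[-0.04,0,-0.15],[0,0,0],0],[[-0.04,0,-0.2],[0,0,0],0],[[-0.04,0,-0.2],[0,0,0],0]]'
```

```text
t: 8.3
ee_pos: [0.5315, -0.0833, 0.0989]
eef_rot: [-0.0, 1.0, -0.029, -0.001]
force: [0.0, 0.1, -0.3]
grip_width: 0.0006
grasp_force: 0.0
t: 8.8
ee_pos: [0.53, -0.0834, 0.0916]
eef_rot: [-0.0, 1.0, -0.029, -0.001]
force: [-0.5, 0.4, -0.7]
grip_width: 0.0004
grasp_force: 0.0
```

```bash
python3 -m jog '[[[0,0,-0.05],[0,0,0],0],[[0,0,-0.1],[0,0,0],0],[[0,0,-0.1],[0,0,0],0]]'; python3 -m jog '[[[0,0,-0.05],[0,0,0],0],[[0,0,-0.1],[0,0,0],0],[[0,0,-0.1],[0,0,0],0]]'
```

```text
t: 9.18
ee_pos: [0.5301, -0.0834, 0.0876]
eef_rot: [-0.0, 1.0, -0.029, -0.001]
force: [0.2, 0.3, 1.8]
grip_width: 0.0007
grasp_force: 0.7
t: 9.55
ee_pos: [0.5297, -0.0834, 0.0835]
eef_rot: [-0.0, 1.0, -0.029, -0.001]
force: [-0.7, -0.3, 3.4]
grip_width: 0.0007
grasp_force: 1.5
```

Run:
```python
from h import *
from plant import read_camera
s=read_camera("side")["pixels"];cv2.imwrite("pics/s7.png",cv2.resize(s[195:325,215:365],None,fx=4,fy=4,interpolation=cv2.INTER_CUBIC))
```

```text
(no output)
```

View pics/s7.png

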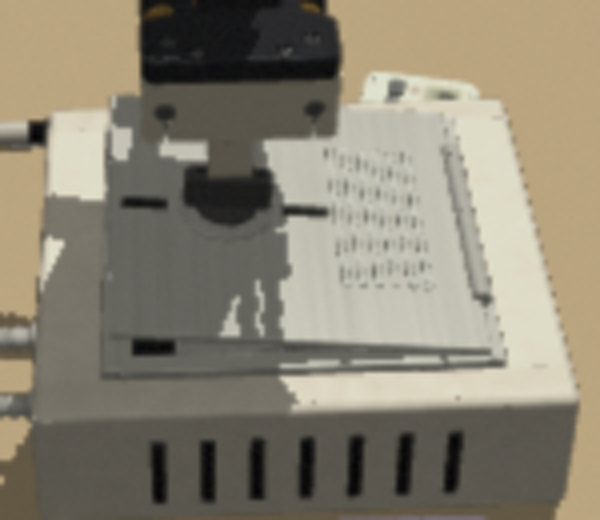

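The closed tips rest on the wing top at (228,172), and the cover is starting down at 3.4 N. Pressing on in small steps.

```bash
python3 -m jog '[[[-0.02,0,-0.06],[0,0,0],0],[[-0.03,0,-0.12],[0,0,0],0],[[-0.04,0,-0.16],[0,0,0],0],[[-0.04,0,-0.16],[0,0,0],0]]'; python3 -m jog '[[[-0.01,0,-0.05],[0,0,0],0],[[-0.02,0,-0.08],[0,0,0],0],[[-0.02,0,-0.08],[0,0,0],0]]'
```

```text
t: 10.1
ee_pos: [0.5281, -0.0833, 0.0771]
eef_rot: [-0.0, 1.0, -0.029, -0.001]
force: [-2.1, 0.6, 5.0]
grip_width: 0.0005
grasp_force: 2.8
t: 10.48
ee_pos: [0.5273, -0.0833, 0.0741]
eef_rot: [-0.0, 1.0, -0.029, -0.001]
force: [-2.9, 1.1, 6.4]
grip_width: 0.0005
grasp_force: 3.4
```

```bash
python3 -m jog '[[[-0.02,0,-0.04],[0,0,0],0],[[-0.02,0,-0.04],[0,0,0],0]]'; python3 -m jog '[[[-0.02,0,-0.04],[0,0,0],0],[[-0.02,0,-0.04],[0,0,0],0]]'
```

```text
t: 10.72
ee_pos: [0.5269, -0.0833, 0.0727]
eef_rot: [-0.0, 1.0, -0.029, -0.0]
force: [-3.0, 1.7, 6.4]
grip_width: 0.0006
grasp_force: 3.6
t: 10.98
ee_pos: [0.5268, -0.0833, 0.0718]
eef_rot: [-0.0, 1.0, -0.03, 0.0]
force: [-2.3, 1.6, 10.0]
grip_width: 0.0004
grasp_force: 5.1
```

```bash
python3 -m jog '[[[0,0,-0.02],[0,0,0],0],[[0,0,-0.02],[0,0,0],0],[[0,0,-0.02],[0,0,0],0]]'; python3 -m jog '[[[0,0,-0.02],[0,0,0],0],[[0,0,-0.02],[0,0,0],0],[[0,0,-0.02],[0,0,0],0]]'
```

```text
t: 11.35
ee_pos: [0.5268, -0.0833, 0.0717]
eef_rot: [0.0, 1.0, -0.029, 0.001]
force: [-4.1, 1.8, 16.0]
grip_width: 0.0003
grasp_force: 7.8
t: 11.72
ee_pos: [0.5269, -0.0833, 0.0717]
eef_rot: [0.0, 1.0, -0.029, 0.001]
force: [-6.3, 2.8, 20.8]
grip_width: 0.0001
grasp_force: 10.5
```

```bash
python3 -m jog '[[[-0.02,0,0.02],[0,0,0],0],[[-0.02,0,0.02],[0,0,0],0],[[-0.02,0,0.02],[0,0,0],0],[[-0.02,0,0.02],[0,0,0],0]]'
python3 - <<'E'
from h import *
from plant import read_camera,telemetry
s=read_camera("side")["pixels"];cv2.imwrite("pics/s8.png",cv2.resize(s[195:325,215:365],None,fx=4,fy=4,interpolation=cv2.INTER_CUBIC))
print(telemetry.read_state()['force'])
E
```

```text
t: 12.22
ee_pos: [0.5268, -0.0833, 0.0717]
eef_rot: [0.0, 1.0, -0.029, 0.001]
force: [-1.6, 1.7, 13.8]
grip_width: 0.0003
grasp_force: 6.9
[-2.06085258  2.42342982 13.61194131]
```

View pics/s8.png

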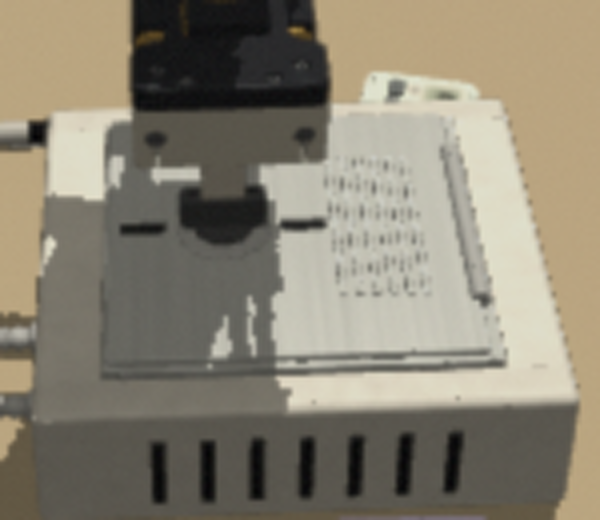

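The cover now lies flush: its near edge (105..490, row ~360) is parallel to the frame with no wedge gap, and the wing is in line with the marks. I'll add slightly more push, to about 16 N, and hand in.

```bash
python3 -m jog '[[[0,0,-0.01],[0,0,0],0],[[0,0,-0.01],[0,0,0],0],[[0,0,-0.01],[0,0,0],0],[[0,0,-0.01],[0,0,0],0]]' && python3 -c "
from plant import telemetry,order
f=telemetry.read_state()['force'];print(f)
if 12.5<f[2]<19.5: print(order.job_done())"
```

```text
t: 12.78
ee_pos: [0.5268, -0.0834, 0.0717]
eef_rot: [0.0, 1.0, -0.029, 0.001]
force: [-2.4, 3.0, 16.6]
grip_width: 0.0007
grasp_force: 8.2
[-2.43108106  2.98607618 16.55810541]
the job is handed in; nothing more can be done
None
```

The wing is turned in line with the marks, and the cover is flush and held down at about 16.5 N; I handed the job in at 12.8 s with the timer, slide box and marker pen untouched.

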